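# Lay up the heels on two soles in a shoe repair shop

## Robot

A 6-joint arm with a two-finger parallel gripper is mounted at the origin on the work surface. World frame = base frame: x ahead of the robot, y to its left, z up, the work surface at z = 0. Lengths are in m, angles in degrees, forces in N, time in s.
With the tool pointing down it reaches from about 0.4 to 0.825 m from the base axis. Payload 7 kg.
Tool frame: the origin (TCP) lies at the very end of the fingers, on their centre line; the grasp point (between the pads) lies hold_point_z behind it (hold_point_z is the distance from the TCP to the grasp point, in m); z points along the fingers, y is the line along which they close (so a half turn about z gives the same grasp; the last joint's range is limited). The gripper opens to 88 mm and grips with 3 to 60 N. Pads are 19 mm wide; open, the fingers measure 130 mm over their backs; the gripper's body (78 mm by 193 mm) begins 47 mm behind the grasp point.
Start: joints at [-54.826, 20.546, 0.682, 0, -70.136, -16.507], TCP at [0.216, -0.639, 0.227] pointing down, gripper open.
Joint ranges: [-176.03, 176.03], [-82.01, 121.73], [-58.28, 71.71], [-173.87, 95.51], [-174.79, -0.11], [-173.66, 173.66]. Speed limits (degrees/s): [136.94, 136.94, 172.46, 180, 180, 180].

## Interface

Orientations are given as [roll, pitch, yaw] about the fixed x, y, z axes, in that order (R = Rz(yaw) Ry(pitch) Rx(roll)).
In Python, from plant import get_obs, snapshot, close_job, hold_point_z gives the robot as it stands.
- The arm moves only by the tool play_rows, never from a script. Its argument "commands" is a list that holds one entry, the list of rows, each a list of 7 numbers: the shift along the tool's x, y, z in cm, then the turn, a rotation vector about the tool's x, y, z in degrees, then the opening, from 0 (shut) to 1 (fully open). In form: [[[x, y, z, ax, ay, az, fingers], ...]]. A call has 1 to 20 rows; each row is the pose to reach, as a shift and turn from the pose commanded when the call began, along the tool's axes at that moment; what a row does not reach only later rows make up. A row lasts 1/12 s, in which the tool goes at most 41.7 mm and 7.16 degrees, less where a joint would pass 70% of its speed; a pose out of reach is approached as far as the arm can. A call with a gripper value outside its range is refused whole. The fingers move at their own pace and stop on an object; the grip force is fixed at half the most. Time passes only in rows, so rows that repeat a pose let the fingers close. It gives the time, the measured TCP pose, the force, the opening and the grip force at its end, in the units of the state.
- get_obs(): the state, without advancing time (a new reading comes with each control period).
- snapshot(name): name is "scene" or "top" or "wrist"; returns a dict with "frame" (384x512x3 uint8, red, green, blue), "camera_matrix" (3x3 intrinsics, pixels), "origin" and "attitude" of the camera in the world. Camera axes: x right, y down, z forward; pixel columns grow to the right and rows downward; lengths in m; the calibration is good to about 2 mm. A picture is of the moment at which its call begins. There is no depth.
- close_job(): hands the job in; it is judged then, once.
The state is a dict: "clock": time; "joint_pos": joint angles; "qvel": joint speeds; "tau": joint torques, N m; "tool_pos": TCP position; "orientation": TCP orientation; "force": force on the tool from outside, world axes, zero at the start; "moment": the same for the moment, N m; "opening": finger opening in m; "gripper_force": force on a finger pad.
Only numpy, scipy, OpenCV 4.12 (cv2) and the standard library are available. Lean on these libraries where they do the work, as an engineer would, in place of code of your own. Each camera call takes 0.05 s, during which the arm holds its last target. There are 200 camera calls.

## Task

Lay up the heels of the two soles, dry: on the pale heel seat of each sole put the brown leather heel block of the sole's size, flush with the seat and with its straight edge towards the toe, then lay the black rubber top piece of the same size on that block, edges flush and turned the same way. Leave both heels stacked flat and let go of everything.

Things in the scene. Friction and masses are not known exactly. Their poses are not given: they have to be found in the camera images.
- sole_large: Large tan leather sole, tacked down flat (fixed); 280 mm long, 62 wide at the heel, 96 at the ball, 6 thick. Origin: centre of the underside, mid-length; x from heel to toe, within 18 deg of away from the robot, z up. Heel seat: pale D-shaped patch (64 x 54 mm, straight edge to the toe) on the upper face (z = 6 mm) at the heel end, centred at x = -102 mm, y = 0.
- sole_small: Small tan leather sole, tacked down flat (fixed); 220 mm long, 50 wide at the heel, 76 at the ball, 6 thick. Origin: centre of the underside, mid-length; x from heel to toe, within 18 deg of away from the robot, z up. Heel seat: pale D-shaped patch (50 x 40 mm, straight edge to the toe) on the upper face (z = 6 mm) at the heel end, centred at x = -80 mm, y = 0.
- block_large: Large brown leather block, 64 (x) by 54 (y), 22 mm thick. D-shaped from above: straight front edge at +x, half-round back at -x, parallel flat sides at +y and -y from x = -5 mm to the front (grip there). Origin: centre of the underside, midway in length and width; x from round back to straight front, z up. Loose, flat on the bench left or right of the soles, front within 70 deg of +x.
- block_small: Small brown leather block, 50 (x) by 40 (y), 22 mm thick. D-shaped from above: straight front edge at +x, half-round back at -x, parallel flat sides at +y and -y from x = -5 mm to the front (grip there). Origin: centre of the underside, midway in length and width; x from round back to straight front, z up. Loose, flat on the bench left or right of the soles, front within 70 deg of +x.
- lift_large: Large black rubber piece, 64 (x) by 54 (y), 12 mm thick. D-shaped from above: straight front edge at +x, half-round back at -x, parallel flat sides at +y and -y from x = -5 mm to the front (grip there). Origin: centre of the underside, midway in length and width; x from round back to straight front, z up. Loose, flat on the bench left or right of the soles, front within 70 deg of +x.
- lift_small: Small black rubber piece, 50 (x) by 40 (y), 12 mm thick. D-shaped from above: straight front edge at +x, half-round back at -x, parallel flat sides at +y and -y from x = -5 mm to the front (grip there). Origin: centre of the underside, midway in length and width; x from round back to straight front, z up. Loose, flat on the bench left or right of the soles, front within 70 deg of +x.
Not all that is in view belongs to the job. Leave any blue, green or red look-alike of the lift_large alone.

How it is judged (in metres and radians):
At the end, for the whole second after the job is handed in: Each block lies flat on the seat of its own size's sole, within 10 mm along and across and 0.2 rad, straight edge to the toe; each top piece lies flat on its own size's block, within 8 mm along and across and 0.2 rad, turned the same way; all four at rest (x of block_large in the frame of sole_large between -0.112 and -0.092 m and y of block_large in the frame of sole_large between -0.01 and 0.01 m and z of block_large in the frame of sole_large between 0.003 and 0.009 m and angle between the x axis of block_large and the x axis of sole_large, either way round below 0.2 rad and x of sole_large in the frame of block_large above 0.03 m and angle between each of block_large, lift_large, block_small, lift_small's own z axis and vertical below 0.1 rad and x of lift_large in the frame of block_large between -0.008 and 0.008 m and y of lift_large in the frame of block_large between -0.008 and 0.008 m and z of lift_large in the frame of block_large between 0.019 and 0.025 m and angle between the x axis of lift_large and the x axis of block_large, either way round below 0.2 rad and x of sole_large in the frame of lift_large above 0.03 m and x of block_small in the frame of sole_small between -0.09 and -0.07 m and y of block_small in the frame of sole_small between -0.01 and 0.01 m and z of block_small in the frame of sole_small between 0.003 and 0.009 m and angle between the x axis of block_small and the x axis of sole_small, either way round below 0.2 rad and x of sole_small in the frame of block_small above 0.03 m and x of lift_small in the frame of block_small between -0.008 and 0.008 m and y of lift_small in the frame of block_small between -0.008 and 0.008 m and z of lift_small in the frame of block_small between 0.019 and 0.025 m and angle between the x axis of lift_small and the x axis of block_small, either way round below 0.2 rad and x of sole_small in the frame of lift_small above 0.03 m and linear speed of each of block_large, block_small, lift_large, lift_small below 0.02 m/s); the robot touches nothing.
It also fails if it takes over 96 s, if anything falls off the work surface, if the arm or the gripper's body presses on something with over 40 N, if the wrist force passes 120 N, or if a joint passes its speed limit or range.

## Working session

There is one attempt and no reset: what is moved stays moved. The work goes in short steps, Python scripts to look and compute and a tool call to move; the robot and the scene stay as the last step left them, time stands still between calls to the robot, and variables do not carry over. Pictures are saved under pics/ and viewed, at most 14 in all, crops included, and the job is handed in when it is done.

Besides the shell and the picture viewer there is one more tool, called after "Call:" as name(argument=value, ...), one argument or row to a line, values as JSON. play_rows: Moves the arm, as the interface text tells. Its arguments: {"type":"object","properties":{"commands":{"type":"array","items":{"type":"array","items":{"type":"array","items":{"type":"number"}}}}},"required":["commands"]}

```bash
mkdir -p pics; ls
cat > h.py <<'E'
import numpy as np, cv2, pickle
from plant import get_obs, snapshot, close_job, hold_point_z
from scipy.spatial.transform import Rotation as R
def shot(n,f):
    s=snapshot(n); cv2.imwrite('pics/'+f+'.png',cv2.cvtColor(np.asarray(s['frame']),cv2.COLOR_RGB2BGR)); pickle.dump(s,open('pics/'+f+'.pkl','wb')); return s
E
python3 - <<'E'
from h import *
print(hold_point_z if not callable(hold_point_z) else hold_point_z()); print(get_obs())
for n in('scene','top','wrist'):
    s=shot(n,n+'0'); print(n,s['camera_matrix'],s['origin'],s['attitude'])
E
```

```text
pics
0.0188
{'clock': 0.0, 'joint_pos': array([-5.48268907e+01,  2.05912074e+01,  6.34076893e-01, -1.94174575e-02,
       -7.01342765e+01, -1.65083418e+01]), 'qvel': array([ 0.01139136,  0.0237095 ,  0.06678303,  0.01328694, -0.200376  ,
       -0.01532823]), 'tau': array([ 2.29201636e-03, -5.82713521e+01,  2.93057370e+01,  6.99725837e+00,
        6.87906679e-03, -1.13666247e-04]), 'tool_pos': array([ 0.21585832, -0.63905251,  0.22562975]), 'orientation': array([ 1.79907174e+02, -8.47498452e-03, -1.61341839e+02]), 'force': array([-1.11253924, -0.97249415, -0.68872544]), 'moment': array([ 0.00201571, -0.00509794,  0.01717063]), 'gripper_force': 0.0, 'opening': 0.08761811195294152}
scene [[463.42363725   0.         254.95828596]
 [  0.         463.42363725 191.36259353]
 [  0.           0.           1.        ]] [1.00496403 0.89677436 0.93713932] [-129.57902402   -1.14526204  148.86752054]
top [[416.28023487   0.         261.38756487]
 [  0.         416.28023487 195.37017747]
 [  0.           0.           1.        ]] [0.2982723  0.02196233 1.21833544] [-173.62627765   -1.11094904  -90.51600908]
wrist [[320.52510914   0.         253.53497267]
 [  0.         320.52510914 192.43679731]
 [  0.           0.           1.        ]] [ 0.14112854 -0.66461159  0.38456603] [ 1.63103162e+02 -7.98420810e-02  1.08647355e+02]
```

View pics/top0.png

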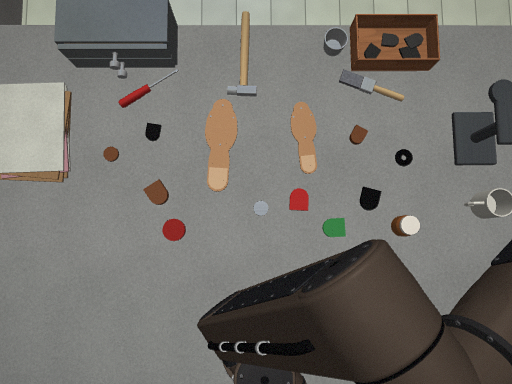

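View pics/scene0.png

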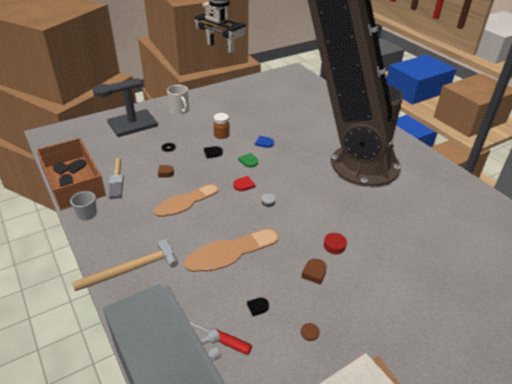

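The top view shows the soles at (219,145) large and (305,137) small. Candidates, with pixels in this view:
- **Large block:** brown D at (156,191).
- **Small block:** brown D at (358,134).
- **Black D's:** (152,131) and (370,198).
- **To leave alone:** brown disc (111,153), red disc (173,229), red D (299,200), green D (334,227), the blue D visible only in the scene view at (264,141), black scraps in the box at (390,42), and the black ring at (403,157).

I'll check the choice in one enlarged crop.

Run:
```python
import cv2,numpy as np
a=cv2.imread('pics/top0.png');b=cv2.imread('pics/scene0.png')
def c(i,x,y,w=25):
    p=i[y-w:y+w,x-w:x+w]; return cv2.resize(p,(200,200),interpolation=cv2.INTER_CUBIC)
r1=[c(a,*p) for p in[(156,191),(358,134),(152,131),(370,198)]]
r2=[c(b,*p) for p in[(315,270),(166,171),(258,306),(213,152)]]
r3=[c(a,*p) for p in[(217,178),(308,163)]]+[c(b,*p) for p in[(264,240),(208,192)]]
cv2.imwrite('pics/m.png',np.vstack([np.hstack(r) for r in(r1,r2,r3)]))
```

```text
(no output)
```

View pics/m.png

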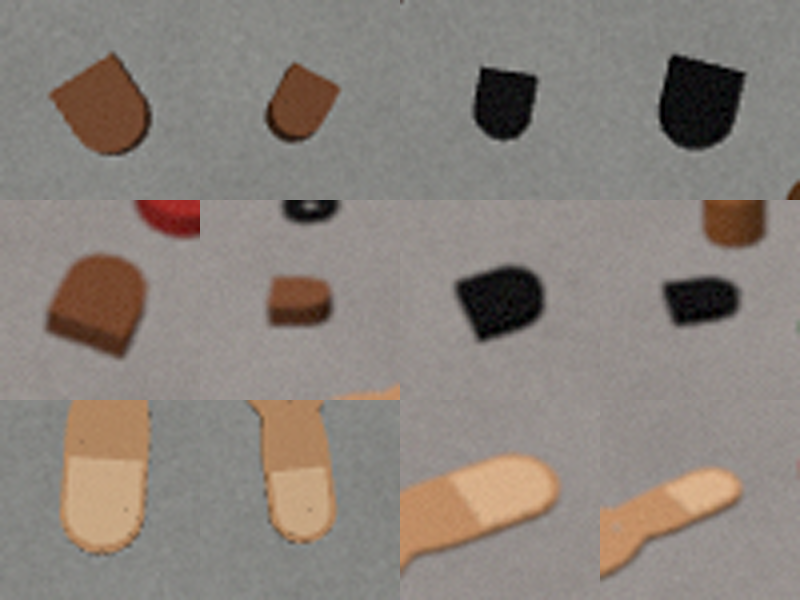

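The crop confirms four D's of the right shape: large block (156,191), small block (358,134), small black (152,131), large black (370,198). Both pale seats have their straight edge up in the image. Next I fit position, yaw and height from both views.

```bash
cat > fit.py <<'E'
from h import *
from scipy.optimize import differential_evolution as DE
def D(L,W):
    r=W/2; a=np.linspace(np.pi/2,3*np.pi/2,40); xc=-L/2+r if 0 else -5e-3
    # straight from x=-5mm to front; elliptic half-round back
    return np.vstack([[[L/2,-r],[L/2,r]],np.c_[-.005+(L/2-.005)*np.cos(a),r*np.sin(a)]])
def proj(s,P):
    c=R.from_euler('xyz',s['attitude'],degrees=True).inv().apply(P-np.array(s['origin']))
    q=c@np.array(s['camera_matrix']).T; return q[:,:2]/q[:,2:]
def verts(p,L,W,flat):
    x,y,yaw,h=p; d=D(L,W); c,s=np.cos(yaw),np.sin(yaw); d=d@np.array([[c,s],[-s,c]])+[x,y]
    t=np.c_[d,np.full(len(d),h)]
    return t if flat else np.vstack([t,np.c_[d,np.zeros(len(d))]])
K=4
def poly(s,V,shape,off):
    u=proj(s,V); m=np.zeros((shape[0]*K,shape[1]*K),np.uint8)
    hull=cv2.convexHull(((u-off+.5)*K-.5).astype(np.float32)*16)
    cv2.fillConvexPoly(m,np.round(hull).astype(np.int32),1,shift=4)
    return m
def mask(s,px,kind,w=32):
    x,y=px; f=np.asarray(s['frame']); h,wd=f.shape[:2]
    x0,y0=max(0,x-w),max(0,y-w); c=f[y0:y+w,x0:x+w][:,:,:3]
    c=cv2.resize(c,None,fx=K,fy=K,interpolation=cv2.INTER_CUBIC).astype(float)
    r,g,b=c[...,0],c[...,1],c[...,2]
    if kind=='brown': m=((r-b>22)&(r<160))|(r<75)
    elif kind=='black': m=(r+g+b)/3<78
    else: m=(b>118)&(r-b>45)&(r>198) 
    m=m.astype(np.uint8); n,lab,st,ct=cv2.connectedComponentsWithStats(m)
    l=lab[(y-y0)*K,(x-x0)*K]; 
    if l==0: l=1+np.argmax(st[1:,4])
    return (lab==l).astype(np.uint8),np.array([x0,y0]),(c.shape[0]//K,c.shape[1]//K)
def fit(views,L,W,kind,x0,flat=False,hr=(0.0,0.04)):
    ms=[(s,)+mask(s,px,kind) for s,px in views]
    def cost(p):
        t=0
        for s,m,off,sh in ms:
            q=poly(s,verts(p,L,W,flat),sh,off); t+=1-(q&m).sum()/max(1,(q|m).sum())
        return t/len(ms)
    b=[(x0[0]-.03,x0[0]+.03),(x0[1]-.03,x0[1]+.03),(-1.4,1.4),hr]
    r=DE(cost,b,seed=1,maxiter=120,popsize=12,tol=1e-4)
    return r.x,r.fun
def back(s,px,z):
    d=R.from_euler('xyz',s['attitude'],degrees=True).apply(np.linalg.inv(s['camera_matrix'])@[px[0],px[1],1]); o=np.array(s['origin']); return o+d*(z-o[2])/d[2]
E
python3 - <<'E'
from fit import *
t=pickle.load(open('pics/top0.pkl','rb'));s=pickle.load(open('pics/scene0.pkl','rb'))
for n,a,b,L,W,k,fl in [('bL',(156,191),(315,270),.064,.054,'brown',0),('bS',(358,134),(166,171),.05,.04,'brown',0),
 ('lS',(152,131),(258,306),.05,.04,'black',0),('lL',(370,198),(213,152),.064,.054,'black',0),
 ('seatL',(217,178),(264,240),.064,.054,'pale',1),('seatS',(308,163),(208,192),.05,.04,'pale',1)]:
    x0=back(t,a,.01)
    for vs in([(t,a),(s,b)],[(t,a)]):
        h={'b':.022,'l':.012,'s':.006}[n[0]]
        p,f=fit(vs,L,W,k,x0,fl,(0,.04) if len(vs)==2 else (h-1e-4,h+1e-4))
        print(n,len(vs),np.round(p[:2]*1000,1),round(np.degrees(p[2]),1),'h',round(p[3]*1000,1),'1-IoU',round(f,3))
E
```

```text
bL 2 [440.2 300.1] 32.9 h 23.0 1-IoU 0.044
bL 1 [441.2 300.6] 33.4 h 21.9 1-IoU 0.028
bS 2 [ 610.7 -290.4] -28.6 h 22.1 1-IoU 0.058
bS 1 [ 611.6 -290.3] -29.9 h 21.9 1-IoU 0.029
lS 2 [625.  318.8] -8.7 h 9.9 1-IoU 0.055
lS 1 [625.  318.9] -9.2 h 11.9 1-IoU 0.032
lL 2 [ 420.5 -320.2] -15.7 h 8.7 1-IoU 0.049
lL 1 [ 420.4 -319.6] -15.4 h 11.9 1-IoU 0.027
seatL 2 [484.6 126.2] -3.8 h 5.6 1-IoU 0.119
seatL 1 [485.8 125.8] -0.3 h 6.0 1-IoU 0.196
seatS 2 [ 527.9 -141.5] 7.5 h 6.1 1-IoU 0.434
seatS 1 [ 529.4 -139.5] -1.1 h 6.1 1-IoU 0.828
```

Run:
```python
import fit
from fit import *
t=pickle.load(open('pics/top0.pkl','rb'));s=pickle.load(open('pics/scene0.pkl','rb'))
def px(im,p): return np.asarray(im['frame'])[p[1]-1:p[1]+2,p[0]-1:p[0]+2].reshape(-1,3).mean(0).round()
for im,a,b in((t,(217,178),(219,150)),(t,(308,163),(305,145)),(s,(264,240),(235,252)),(s,(208,192),(180,205))): print(px(im,a),px(im,b))
# sole as whole: tan+pale mask, axis through PCA
for im,c,w in((t,(219,145),52),(t,(305,137),42)):
    x,y=c;f=np.asarray(im['frame'])[y-w:y+w,x-30:x+24].astype(int);m=((f[...,0]-f[...,2]>40)).astype(np.uint8)
    n,l,st,_=cv2.connectedComponentsWithStats(m);i=1+np.argmax(st[1:,4]);ys,xs=np.nonzero(l==i)
    P=np.array([back(im,(u+x-30,v+y-w),.006)[:2] for u,v in zip(xs,ys)])
    mu=P.mean(0);ev=np.linalg.eigh(np.cov((P-mu).T))[1][:,1];ev*=np.sign(ev[0])
    q=(P-mu)@ev; n_=(P-mu)@[-ev[1],ev[0]]; print(st[i],'yaw',np.degrees(np.arctan2(ev[1],ev[0])),'len',np.ptp(q),'wid',np.ptp(n_),'heel',mu+ev*q.min(),'centre',mu+ev*(q.max()+q.min())/2)
```

```text
[200. 167. 131.] [176. 133.  96.]
[197. 164. 129.] [174. 131.  95.]
[215. 174. 136.] [190. 142. 100.]
[217. 177. 138.] [193. 144. 103.]
[  16    6   32   92 2123] yaw -3.9108570257645687 len 0.27693170607404144 wid 0.09383393847208753 heel [0.44963675 0.12917331] centre [0.58778017 0.11972934]
[  16    7   26   72 1309] yaw 6.033714360435084 len 0.21874403489989963 wid 0.07462363013438109 heel [ 0.49878141 -0.14459388] centre [ 0.60754753 -0.13309738]
```

```bash
sed -i 's/else: m=.*/else: m=(g>(149 if s["origin"][2]>1 else 158))\&(r-b>35)/' fit.py
python3 - <<'E'
from fit import *
t=pickle.load(open('pics/top0.pkl','rb'));s=pickle.load(open('pics/scene0.pkl','rb'))
for n,a,b,L,W,k,fl in [('seatL',(217,178),(264,240),.064,.054,'pale',1),('seatS',(308,163),(208,192),.05,.04,'pale',1)]:
    x0=back(t,a,.01)
    for vs in([(t,a),(s,b)],[(t,a)],[(s,b)]):
        p,f=fit(vs,L,W,k,x0,fl,(0,.04) if len(vs)==2 else (.0059,.0061))
        print(n,len(vs),np.round(p[:2]*1000,1),round(np.degrees(p[2]),1),'h',round(p[3]*1000,1),'1-IoU',round(f,3))
E
```

```text
seatL 2 [485.3 126.8] -4.2 h 6.4 1-IoU 0.037
seatL 1 [485.9 126.7] -4.1 h 6.1 1-IoU 0.022
seatL 1 [484.4 126.6] -4.2 h 6.0 1-IoU 0.041
seatS 2 [ 528.2 -141.3] 6.2 h 6.1 1-IoU 0.051
seatS 1 [ 528.9 -141.9] 6.1 h 5.9 1-IoU 0.044
seatS 1 [ 528.  -141.7] 8.0 h 6.0 1-IoU 0.043
```

```bash
cat > plan.py <<'E'
from fit import *
def rel(cur,tg):
    """cur/tg: x,y,z(mm),yaw(deg), tool pointing down -> row numbers"""
    d=np.array(tg[:3],float)-cur[:3]; c=np.radians(cur[3])
    x=d[0]*np.cos(c)+d[1]*np.sin(c); y=d[0]*np.sin(c)-d[1]*np.cos(c)
    n=int(np.ceil(np.linalg.norm(d)/41.7)); a=-(((tg[3]-cur[3])+180)%360-180)
    return np.round([x/10,y/10,-d[2]/10,0,0,a],2), 'rows',max(n,int(np.ceil(abs(a)/7.1)))
def grip(o,g,z): # object x,y,yaw, grip offset along its x, tcp z
    a=np.radians(o[2]); return [o[0]+g*np.cos(a),o[1]+g*np.sin(a),z,o[2]-180]
bS=(611,-290.4,-29.2);bL=(440.7,300.3,33.1);lS=(625,318.8,-9);lL=(420.5,-320,-15.5);sL=(485.3,126.8,-4.2);sS=(528.5,-141.5,6.5)
E
python3 - <<'E'
from plan import *
from scipy.optimize import least_squares
t=pickle.load(open('pics/top0.pkl','rb'));s=pickle.load(open('pics/scene0.pkl','rb'))
f=lambda P:np.r_[proj(t,P[None])[0]-[409,225],proj(s,P[None])[0]-[221,118]]
print('jar lid',least_squares(f,[.35,-.4,.06]).x)
cur=[216,-639,227,-161.35]
print(grip(bS,8,120),rel(cur,grip(bS,8,120)))
E
```

```text
jar lid [ 0.34040276 -0.40937333  0.07126582]
[np.float64(617.9833766181584), np.float64(-294.30287727310986), 120, -209.2] (array([-49.11,  19.8 ,  10.7 ,   0.  ,   0.  ,  47.85]), 'rows', 13)
```

Call:
play_rows(
  commands=[
    [[-49.1,19.8,4,0,0,47.8,1],[-49.1,19.8,4,0,0,47.8,1],[-49.1,19.8,4,0,0,47.8,1],[-49.1,19.8,4,0,0,47.8,1],[-49.1,19.8,4,0,0,47.8,1],[-49.1,19.8,4,0,0,47.8,1],[-49.1,19.8,4,0,0,47.8,1],[-49.1,19.8,4,0,0,47.8,1],[-49.1,19.8,4,0,0,47.8,1],[-49.1,19.8,4,0,0,47.8,1],[-49.1,19.8,4,0,0,47.8,1],[-49.1,19.8,4,0,0,47.8,1],[-49.1,19.8,4,0,0,47.8,1],[-49.1,19.8,10.7,0,0,47.8,1],[-49.1,19.8,10.7,0,0,47.8,1],[-49.1,19.8,10.7,0,0,47.8,1],[-49.1,19.8,10.7,0,0,47.8,1],[-49.1,19.8,10.7,0,0,47.8,1],[-49.1,19.8,10.7,0,0,47.8,1]],
  ],
)

```text
clock: 1.73
tool_pos: [0.6188, -0.2957, 0.1221]
orientation: [180.0, 0.2, 150.8]
force: [0.4, 0.1, -0.2]
opening: 0.087
gripper_force: 0.0
```

```bash
cat >> plan.py <<'E'
def check(name,o,L,W,h,kind,z0=0):
    s=shot('wrist',name); ob=get_obs(); print('tcp',np.round(ob['tool_pos']*1000,1),np.round(ob['orientation'],2),ob['clock'])
    u=proj(s,verts((o[0]/1e3,o[1]/1e3,np.radians(o[2]),z0+h),L,W,True)); f=cv2.cvtColor(np.asarray(s['frame']),cv2.COLOR_RGB2BGR).copy()
    cv2.polylines(f,[np.round(u).astype(int)],True,(0,255,0),1); cv2.imwrite(f'pics/{name}.png',f); return s,u
E
python3 - <<'E'
from plan import *
s,u=check('w1',bS,.05,.04,.022,'brown')
px=tuple(np.round(u.mean(0)).astype(int)); 
import fit
t=pickle.load(open('pics/top0.pkl','rb'))
fit.mask.__defaults__=(110,)
for hr in((.0219,.0221),(.01,.035)):
    p,f=fit.fit([(s,px)],.05,.04,'brown',(bS[0]/1e3,bS[1]/1e3),False,hr); print(px,p[:2]*1e3,np.degrees(p[2]),p[3]*1e3,f)
print(s['origin'],s['attitude'])
E
```

```text
tcp [ 618.8 -295.6  122. ] [179.95   0.2  150.83] 1.7833
(np.int64(255), np.int64(163)) [ 610.21337613 -290.44710678] -30.275161357912317 21.902150230861764 0.02213761342392051
(np.int64(255), np.int64(163)) [ 610.38026496 -290.66796677] -29.707046242607873 20.694381935046156 0.020345833237651267
[ 0.54933759 -0.25693793  0.28066257] [1.62871129e+02 2.13689432e-02 6.08306728e+01]
```

View pics/w1.png

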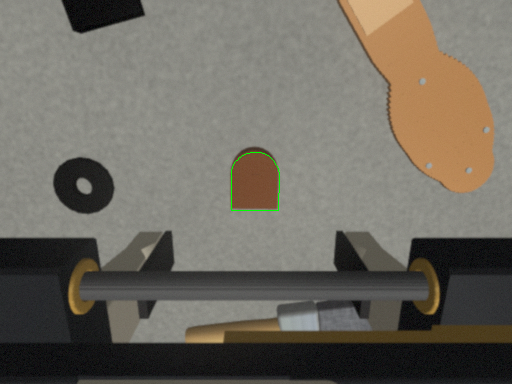

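The wrist view shows the small block at (255,182), with the predicted outline within a pixel; the ring is at (84,185) and the large black D at the upper left. Now I descend.

Call:
play_rows(
  commands=[
    [[0.1,0,4,0,0,0.4,1],[0.1,0,8,0,0,0.4,1],[0.1,0,10.5,0,0,0.4,1],[0.1,0,11,0,0,0.4,1],[0.1,0,11,0,0,0.4,1],[0.1,0,11,0,0,0.4,1],[0.1,0,11,0,0,0.4,1]],
  ],
)

```text
clock: 2.37
tool_pos: [0.6188, -0.2949, 0.0125]
orientation: [179.9, 0.2, 150.5]
force: [0.9, -0.7, -0.4]
opening: 0.0875
gripper_force: 0.0
```

Call:
play_rows(
  commands=[
    [[0.1,0,0.4,0,0,0,1],[0.1,0,0.8,0,0,0,1],[0.1,0,0.8,0,0,0,0],[0.1,0,0.8,0,0,0,0],[0.1,0,0.8,0,0,0,0],[0.1,0,0.8,0,0,0,0],[0.1,0,0.8,0,0,0,0],[0.1,0,0.8,0,0,0,0],[0.1,0,0.8,0,0,0,0],[0.1,0,0.8,0,0,0,0],[0.1,0,0.8,0,0,0,0],[0.1,0,0.8,0,0,0,0]],
  ],
)

```text
clock: 3.37
tool_pos: [0.6161, -0.2938, 0.0016]
orientation: [-180.0, 0.0, 150.5]
force: [-0.6, -0.0, 0.5]
opening: 0.0397
gripper_force: 30.0
```

Run:
```python
from plan import *
o=get_obs();print(o['tool_pos'],o['orientation'],o['opening'],o['gripper_force'],o['force'])
```

```text
[ 0.61608815 -0.29376426  0.00155958] [-1.79999759e+02  1.65530597e-04  1.50469270e+02] 0.03972516338812578 29.997764825820923 [-0.64800474 -0.02701369  0.50990505]
```

Run:
```python
from plan import *
cur=[616.1,-293.8,1.6,150.5]
for z in(100,30): print(grip(sS,6.5,z),rel(cur,grip(sS,6.5,z)))
```

```text
[np.float64(534.9582170618978), np.float64(-140.7641791105086), 100, -173.5] (array([ 14.6 ,   9.32,  -9.84,   0.  ,   0.  , -36.  ]), 'rows', 6)
[np.float64(534.9582170618978), np.float64(-140.7641791105086), 30, -173.5] (array([ 14.6 ,   9.32,  -2.84,   0.  ,   0.  , -36.  ]), 'rows', 6)
```

Call:
play_rows(
  commands=[
    [[0,0,-3,0,0,0,0],[0,0,-6,0,0,0,0],[0,0,-9,0,0,0,0],[3,1.9,-10,0,0,-7,0],[6,3.8,-10,0,0,-14,0],[9,5.7,-10,0,0,-21,0],[12,7.6,-10,0,0,-28,0],[14,9,-10,0,0,-33,0],[14.6,9.3,-10,0,0,-36,0],[14.6,9.3,-10,0,0,-36,0],[14.6,9.3,-10,0,0,-36,0],[14.6,9.3,-10,0,0,-36,0],[14.6,9.3,-10,0,0,-36,0],[14.6,9.3,-10,0,0,-36,0]],
  ],
)

```text
clock: 4.53
tool_pos: [0.5351, -0.1416, 0.1013]
orientation: [180.0, -0.0, -173.6]
force: [0.5, 0.6, -0.5]
opening: 0.0398
gripper_force: 30.0
```

Run:
```python
from plan import *
s,u=check('w2',sS,.05,.04,0,'pale',.006)
o=get_obs(); print(o['opening'])
```

```text
tcp [ 535.  -141.5  101.2] [-1.8000e+02 -3.0000e-02 -1.7363e+02] 4.5833
0.03973356416597271
```

View pics/w2.png

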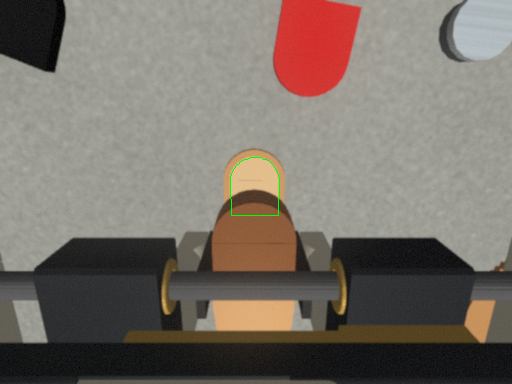

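The seat outline sits on the pale patch at (255,185), and the block is held square above it. Lowering and releasing.

Call:
play_rows(
  commands=[
    [[0,0,3,0,0,0,0],[0,0,6,0,0,0,0],[0,0,8,0,0,0,0],[0,0,8.8,0,0,0,0],[0,0,9.1,0,0,0,0],[0,0,9.3,0,0,0,0],[0,0,9.35,0,0,0,0],[0,0,9.35,0,0,0,0],[0,0,9.35,0,0,0,0],[0,0,9.35,0,0,0,1],[0,0,9.35,0,0,0,1],[0,0,9.35,0,0,0,1],[0,0,9.35,0,0,0,1],[0,0,9.35,0,0,0,1],[0,0,9.35,0,0,0,1]],
  ],
)

```text
clock: 5.83
tool_pos: [0.5349, -0.1409, 0.0081]
orientation: [180.0, 0.0, -173.5]
force: [-0.1, -0.2, 0.4]
opening: 0.0744
gripper_force: 0.0
```

Run:
```python
from plan import *
o=get_obs();p=o['tool_pos']*1000;print(p,o['orientation'],o['opening'],o['force'])
cur=list(p)+[o['orientation'][2]]
for z in(140,): print(grip(bL,10,z),rel(cur,grip(bL,10,z)))
```

```text
[ 534.87166594 -140.87846362    8.08919077] [ 1.79999960e+02  9.03163601e-04 -1.73532976e+02] 0.07436392738368619 [-0.07574711 -0.19913375  0.44032286]
[np.float64(449.0771871662044), np.float64(305.76101961014433), 140, -146.9] (array([  3.49,  45.35, -13.19,   0.  ,   0.  , -26.63]), 'rows', 12)
```

Retract and go over the large block.

Call:
play_rows(
  commands=[
    [[0,0,-2,0,0,0,1],[0,0,-5,0,0,0,1],[0,0,-9,0,0,0,1],[0,0,-13,0,0,0,1],[3.5,45.3,-13,0,0,-26.6,1],[3.5,45.3,-13,0,0,-26.6,1],[3.5,45.3,-13,0,0,-26.6,1],[3.5,45.3,-13,0,0,-26.6,1],[3.5,45.3,-13,0,0,-26.6,1],[3.5,45.3,-13,0,0,-26.6,1],[3.5,45.3,-13,0,0,-26.6,1],[3.5,45.3,-13,0,0,-26.6,1],[3.5,45.3,-13,0,0,-26.6,1],[3.5,45.3,-13,0,0,-26.6,1],[3.5,45.3,-13,0,0,-26.6,1],[3.5,45.3,-13,0,0,-26.6,1],[3.5,45.3,-13,0,0,-26.6,1],[3.5,45.3,-13,0,0,-26.6,1],[3.5,45.3,-13,0,0,-26.6,1]],
  ],
)

```text
clock: 7.42
tool_pos: [0.449, 0.3043, 0.1379]
orientation: [-180.0, -0.0, -147.0]
force: [0.6, -0.0, 0.5]
opening: 0.0877
gripper_force: 0.0
```

```bash
cat >> plan.py <<'E'
import fit as F
def wfit(name,o,L,W,h,kind):
    s,u=check(name,o,L,W,h,kind); F.mask.__defaults__=(110,)
    px=tuple(int(v) for v in np.round(u.mean(0)))
    p,f=F.fit([(s,px)],L,W,kind,(o[0]/1e3,o[1]/1e3),False,(h-1e-4,h+1e-4)); print(px,np.round(p[:2]*1e3,1),np.degrees(p[2]),f)
    return (p[0]*1e3,p[1]*1e3,np.degrees(p[2]))
def cur():
    o=get_obs(); return list(o['tool_pos']*1000)+[o['orientation'][2]]
E
python3 - <<'E'
from plan import *
o=wfit('w3',bL,.064,.054,.022,'brown'); print(rel(cur(),grip(o,10,3)))
E
```

```text
tcp [449.2 304.1 138. ] [-1.8000e+02 -2.0000e-02 -1.4701e+02] 7.4667
(255, 156) [440.3 299.5] 33.80587822209501 0.016697813634775183
(array([ 0.  ,  0.11, 13.5 ,  0.  ,  0.  , -0.81]), 'rows', 4)
```

Call:
play_rows(
  commands=[
    [[0,0.1,4,0,0,-0.8,1],[0,0.1,8,0,0,-0.8,1],[0,0.1,11.5,0,0,-0.8,1],[0,0.1,13,0,0,-0.8,1],[0,0.1,13.5,0,0,-0.8,1],[0,0.1,13.5,0,0,-0.8,1],[0,0.1,13.5,0,0,-0.8,1],[0,0.1,13.5,0,0,-0.8,1],[0,0.1,13.5,0,0,-0.8,0],[0,0.1,13.5,0,0,-0.8,0],[0,0.1,13.5,0,0,-0.8,0],[0,0.1,13.5,0,0,-0.8,0],[0,0.1,13.5,0,0,-0.8,0],[0,0.1,13.5,0,0,-0.8,0],[0,0.1,13.5,0,0,-0.8,0],[0,0.1,13.5,0,0,-0.8,0]],
  ],
)

```text
clock: 8.8
tool_pos: [0.4486, 0.3062, 0.0032]
orientation: [-180.0, 0.0, -146.1]
force: [-1.4, -0.6, 3.1]
opening: 0.0534
gripper_force: 30.0
```

Run:
```python
from plan import *
c=cur();print(c,get_obs()['opening'])
a=np.radians(33.8);g=(c[0]-440.3)*np.cos(a)+(c[1]-299.5)*np.sin(a);print('g',g)
print(rel(c,grip(sL,g,c[2]+6.4)))
```

```text
[np.float64(448.55809636914887), np.float64(306.19717656325145), np.float64(3.1717614505050244), np.float64(-146.12524112514737)] 0.05340036273897233
g 10.587959786901601
(array([  6.12, -17.6 ,  -0.64,   0.  ,   0.  ,  38.07]), 'rows', 6)
```

Call:
play_rows(
  commands=[
    [[0,0,-3,0,0,0,0],[0,0,-6,0,0,0,0],[0,0,-9,0,0,0,0],[1,-3,-10,0,0,7,0],[2.2,-6.4,-10,0,0,14,0],[3.4,-9.8,-10,0,0,21,0],[4.6,-13.2,-10,0,0,28,0],[5.8,-16.6,-10,0,0,35,0],[6.1,-17.6,-10,0,0,38,0],[6.1,-17.6,-10,0,0,38,0],[6.1,-17.6,-10,0,0,38,0],[6.1,-17.6,-7,0,0,38,0],[6.1,-17.6,-4,0,0,38,0],[6.1,-17.6,-2,0,0,38,0],[6.1,-17.6,-1.2,0,0,38,0],[6.1,-17.6,-1,0,0,38,0],[6.1,-17.6,-1,0,0,38,0],[6.1,-17.6,-1,0,0,38,0]],
  ],
)

```text
clock: 10.3
tool_pos: [0.4967, 0.1269, 0.0141]
orientation: [180.0, 0.1, 175.9]
force: [-0.3, 0.4, -1.0]
opening: 0.0536
gripper_force: 30.0
```

Run:
```python
from plan import *
c=cur();print(c,grip(sL,10.6,9.6)); print(get_obs()['force'])
s,u=check('w4',sL,.064,.054,0,'pale',.006)
```

```text
[np.float64(496.7237537033767), np.float64(126.8859035879795), np.float64(14.054301049757381), np.float64(175.94440609072655)] [np.float64(495.8715334585793), np.float64(126.0236751104471), 9.6, -184.2]
[-0.30266245  0.43188245 -0.98976355]
tcp [496.8 126.9  14.3] [1.7993e+02 1.0000e-01 1.7592e+02] 10.35
```

View pics/w4.png

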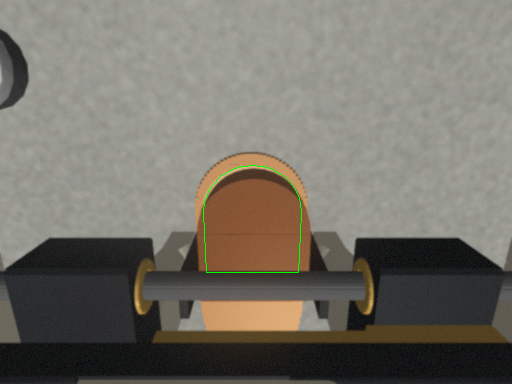

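The block's rear (252,170) lines up with the seat outline (252,165). Lower the last bit, then release.

Call:
play_rows(
  commands=[
    [[0.05,0,0.2,0,0,0,0],[0.05,0,0.35,0,0,0,0],[0.05,0,0.35,0,0,0,0],[0.05,0,0.35,0,0,0,0],[0.05,0,0.35,0,0,0,1],[0.05,0,0.35,0,0,0,1],[0.05,0,0.35,0,0,0,1],[0.05,0,0.35,0,0,0,1],[0.05,0,0.35,0,0,0,1],[0.05,0,0.35,0,0,0,1],[0.05,0,-2,0,0,0,1],[0.05,0,-5,0,0,0,1],[0.05,0,-9,0,0,0,1],[0.05,0,-12,0,0,0,1],[0.05,0,-12,0,0,0,1],[0.05,0,-12,0,0,0,1],[0.05,0,-12,0,0,0,1]],
  ],
)

```text
clock: 11.77
tool_pos: [0.4951, 0.126, 0.133]
orientation: [180.0, -0.0, 175.9]
force: [0.3, -0.5, -0.1]
opening: 0.0876
gripper_force: 0.0
```

Run:
```python
from plan import *
import fit
# block on seat: prism base at z=6: treat only top face, shown by drawing at 28 mm
s,u=check('w5',sL,.064,.054,.022,'brown',.006)
c=cur();print(c,grip(lS,8,135),rel(c,grip(lS,8,135)))
```

```text
tcp [494.8 125.7 132.3] [-1.7997e+02 -7.0000e-02  1.7585e+02] 11.8167
[np.float64(494.7988725381871), np.float64(125.71173857977519), np.float64(132.29079114790432), np.float64(175.85325343696715)] [np.float64(632.9015067247611), np.float64(317.5485242796782), 135, -189] (array([-12.39,  20.13,  -0.27,   0.  ,   0.  ,   4.85]), 'rows', 6)
```

View pics/w5.png

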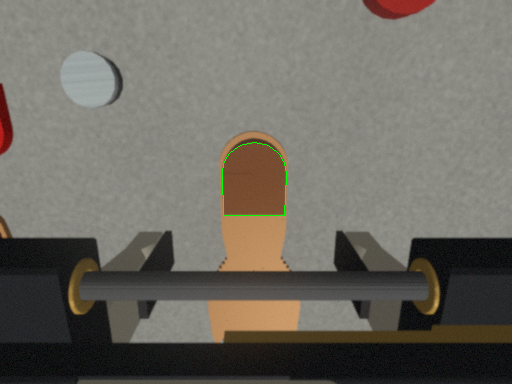

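The large block fits its seat outline exactly at (254,180). Now the small lift.

Call:
play_rows(
  commands=[
    [[-12.4,20.1,0,0,0,4.9,1],[-12.4,20.1,0,0,0,4.9,1],[-12.4,20.1,0,0,0,4.9,1],[-12.4,20.1,0,0,0,4.9,1],[-12.4,20.1,0,0,0,4.9,1],[-12.4,20.1,0,0,0,4.9,1],[-12.4,20.1,0,0,0,4.9,1],[-12.4,20.1,0,0,0,4.9,1],[-12.4,20.1,0,0,0,4.9,1],[-12.4,20.1,0,0,0,4.9,1],[-12.4,20.1,0,0,0,4.9,1]],
  ],
)

```text
clock: 12.73
tool_pos: [0.6331, 0.3166, 0.1331]
orientation: [-180.0, -0.0, 170.9]
force: [0.1, -1.2, 0.1]
opening: 0.0877
gripper_force: 0.0
```

Run:
```python
from plan import *
o=wfit('w6',lS,.05,.04,.012,'black'); print(cur(),rel(cur(),grip(o,8,2)))
```

```text
tcp [633.3 316.7 133.4] [180.     0.   170.94] 12.7833
(255, 160) [624.6 318.3] -9.028861581554178 0.035863471474112396
[np.float64(633.2807520915347), np.float64(316.73684743289544), np.float64(133.4022357880047), np.float64(170.9376075657996)] (array([ 0.08,  0.02, 13.14,  0.  ,  0.  , -0.03]), 'rows', 4)
```

Call:
play_rows(
  commands=[
    [[0.1,0,4,0,0,0,1],[0.1,0,8,0,0,0,1],[0.1,0,11,0,0,0,1],[0.1,0,12.5,0,0,0,1],[0.1,0,13,0,0,0,1],[0.1,0,13.1,0,0,0,1],[0.1,0,13.1,0,0,0,1],[0.1,0,13.1,0,0,0,1],[0.1,0,13.1,0,0,0,0],[0.1,0,13.1,0,0,0,0],[0.1,0,13.1,0,0,0,0],[0.1,0,13.1,0,0,0,0],[0.1,0,13.1,0,0,0,0],[0.1,0,13.1,0,0,0,0],[0.1,0,13.1,0,0,0,0],[0.1,0,13.1,0,0,0,0],[0.1,0,13.1,0,0,0,0],[0.1,0,13.1,0,0,0,0]],
  ],
)

```text
clock: 14.28
tool_pos: [0.6326, 0.3177, 0.002]
orientation: [-180.0, -0.0, 171.0]
force: [0.0, -0.6, -0.4]
opening: 0.0395
gripper_force: 30.0
```

Run:
```python
from plan import *
c=cur();print(c,get_obs()['opening'],get_obs()['force'])
a=np.radians(-9);g=(c[0]-624.6)*np.cos(a)+(c[1]-318.3)*np.sin(a);print('g',g)
print(rel(c,grip(sS,g,c[2]+28.4)))
```

```text
[np.float64(632.6422675372901), np.float64(317.74244656301624), np.float64(2.0205055213078533), np.float64(170.96851056864233)] 0.03949713501459185 [ 0.01954376 -0.61183639 -0.38995363]
g 8.030474452174062
(array([  2.3 , -46.77,  -2.84,   0.  ,   0.  , -15.53]), 'rows', 12)
```

Call:
play_rows(
  commands=[
    [[0,0,-3,0,0,0,0],[0,0,-7,0,0,0,0],[0,0,-11,0,0,0,0],[0.2,-4,-13,0,0,-1.4,0],[0.4,-8,-13,0,0,-2.8,0],[0.6,-12,-13,0,0,-4.2,0],[0.8,-16,-13,0,0,-5.6,0],[1,-20,-13,0,0,-7,0],[1.2,-24,-13,0,0,-8.4,0],[1.4,-28,-13,0,0,-9.8,0],[1.6,-32,-13,0,0,-11.2,0],[1.8,-36,-13,0,0,-12.6,0],[2,-40,-13,0,0,-14,0],[2.2,-44,-13,0,0,-15,0],[2.3,-46,-13,0,0,-15.5,0],[2.3,-46.8,-13,0,0,-15.5,0],[2.3,-46.8,-13,0,0,-15.5,0],[2.3,-46.8,-13,0,0,-15.5,0],[2.3,-46.8,-13,0,0,-15.5,0]],
  ],
)

```text
clock: 15.87
tool_pos: [0.5368, -0.1401, 0.1321]
orientation: [180.0, 0.0, -173.5]
force: [-0.8, 1.3, 0.1]
opening: 0.0393
gripper_force: 30.0
```

Run:
```python
from plan import *
s,u=check('w7',sS,.05,.04,.022,'brown',.006)
print(grip(sS,8,30.4),rel(cur(),grip(sS,8,30.4)),get_obs()['opening'])
```

```text
tcp [ 536.8 -139.8  132.1] [ 1.7999e+02  1.0000e-02 -1.7348e+02] 15.9167
[np.float64(536.4485748454127), np.float64(-140.59437428985675), 30.4, -173.5] (array([ 0.05, -0.07, 10.17,  0.  ,  0.  ,  0.02]), 'rows', 3) 0.03968480377712831
```

View pics/w7.png

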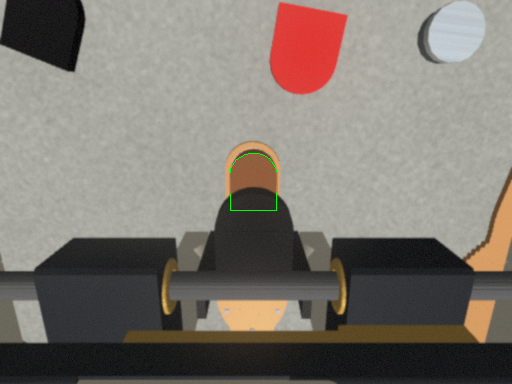

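The small block's top at (253,175) matches the seat outline, and the lift is held square. Lowering it now.

Call:
play_rows(
  commands=[
    [[0,0,4,0,0,0,0],[0,0,7,0,0,0,0],[0,0,9,0,0,0,0],[0,0,9.8,0,0,0,0],[0,0,10,0,0,0,0],[0,0,10.15,0,0,0,0],[0,0,10.15,0,0,0,0],[0,0,10.15,0,0,0,0],[0,0,10.15,0,0,0,0],[0,0,10.15,0,0,0,1],[0,0,10.15,0,0,0,1],[0,0,10.15,0,0,0,1],[0,0,10.15,0,0,0,1],[0,0,10.15,0,0,0,1],[0,0,10.15,0,0,0,1],[0,0,7,0,0,0,1],[0,0,3,0,0,0,1],[0,0,-1,0,0,0,1],[0,0,-1,0,0,0,1],[0,0,-1,0,0,0,1]],
  ],
)

```text
clock: 17.58
tool_pos: [0.5381, -0.1408, 0.1449]
orientation: [-180.0, 0.3, -173.5]
force: [-0.4, 0.3, -0.1]
opening: 0.0879
gripper_force: 0.0
```

Run:
```python
from plan import *
s,u=check('w8',sS,.05,.04,.034,'black',.006)
print(get_obs()['opening'],rel(cur(),grip(lL,13,140)))
```

```text
tcp [ 536.7 -140.7  142.9] [ 1.7999e+02  1.2000e-01 -1.7355e+02] 17.6333
0.08783008003505284 (array([ 12.36, -16.99,   0.29,   0.  ,   0.  ,  21.95]), 'rows', 6)
```

View pics/w8.png

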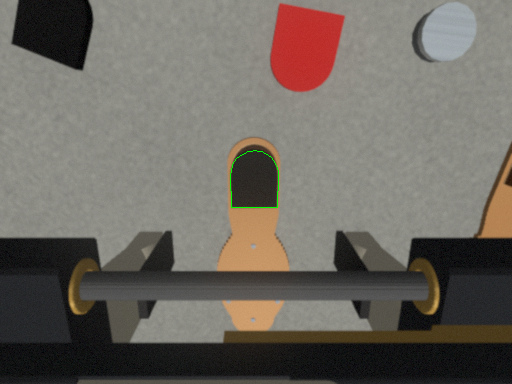

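The small lift sits in its outline at (254,180). Now the large lift.

Call:
play_rows(
  commands=[
    [[12.4,-17,0,0,0,22,1],[12.4,-17,0,0,0,22,1],[12.4,-17,0,0,0,22,1],[12.4,-17,0,0,0,22,1],[12.4,-17,0,0,0,22,1],[12.4,-17,0,0,0,22,1],[12.4,-17,0,0,0,22,1],[12.4,-17,0,0,0,22,1],[12.4,-17,0,0,0,22,1],[12.4,-17,0,0,0,22,1],[12.4,-17,0,0,0,22,1]],
  ],
)

```text
clock: 18.55
tool_pos: [0.433, -0.3227, 0.1419]
orientation: [180.0, -0.0, 164.6]
force: [0.7, -0.3, -0.1]
opening: 0.0875
gripper_force: 0.0
```

Run:
```python
from plan import *
o=wfit('w9',lL,.064,.054,.012,'black'); c=cur(); print(c,rel(c,grip(o,14,2.5)))
j=np.array([340.4,-409.4])-grip(o,14,2)[:2]; a=np.radians(o[2]); print('jar in grip frame',j@[np.cos(a),np.sin(a)],j@[-np.sin(a),np.cos(a)])
```

```text
tcp [ 433.  -322.8  142. ] [ 1.8000e+02 -1.0000e-02  1.6457e+02] 18.6
(253, 149) [ 419.3 -320.1] -15.443964397313358 0.029986763058751698
[np.float64(433.0106774933098), np.float64(-322.8344542997482), np.float64(141.9626699789019), np.float64(164.5685117557847)] (array([-0.000e+00, -1.000e-01,  1.395e+01,  0.000e+00,  0.000e+00,
        1.000e-02]), 'rows', 4)
jar in grip frame -66.23455233839772 -107.1198119069504
```

View pics/w9.png

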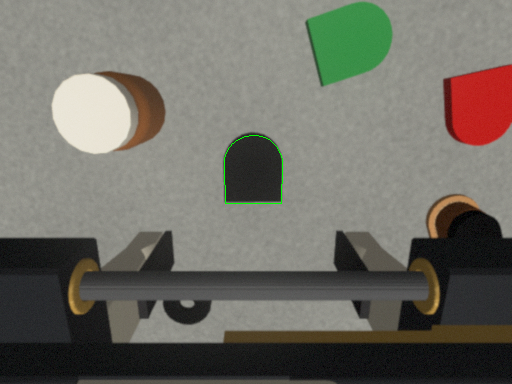

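The large lift is at (253,168) inside its outline. The jar at (95,113) is close to the gripper body's path, so I'll grip 6 mm further forward and stop to check before closing.

Call:
play_rows(
  commands=[
    [[-0.6,0.2,3,0,0,0,1],[-0.6,0.2,6,0,0,0,1],[-0.6,0.2,8,0,0,0,1],[-0.6,0.2,10,0,0,0,1],[-0.6,0.2,11.5,0,0,0,1],[-0.6,0.2,12.5,0,0,0,1],[-0.6,0.2,13,0,0,0,1],[-0.6,0.2,13,0,0,0,1],[-0.6,0.2,13,0,0,0,1]],
  ],
)

```text
clock: 19.35
tool_pos: [0.4392, -0.3234, 0.0125]
orientation: [-180.0, 0.0, 164.5]
force: [-0.4, 0.1, 1.3]
opening: 0.0877
gripper_force: 0.0
```

Run:
```python
from plan import *
o=(419.3,-320.1,-15.4)
check('w10',o,.064,.054,.012,'black'); print(rel(cur(),grip(o,20,4)),get_obs()['force'])
```

```text
tcp [ 439.5 -323.5   12.9] [-1.7999e+02  7.0000e-02  1.6449e+02] 19.4
(array([ 0.03, -0.2 ,  0.89,  0.  ,  0.  , -0.11]), 'rows', 1) [ 0.17356277 -0.77566244 -0.55325233]
```

View pics/w10.png

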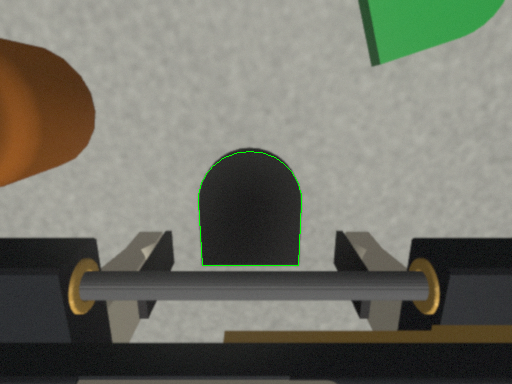

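The jar (35,112) is clear of the gripper body, and the lift is centred at (250,205). Final descent and close.

Call:
play_rows(
  commands=[
    [[0,0,0.4,0,0,0,1],[0,0,0.8,0,0,0,1],[0,0,0.8,0,0,0,1],[0,0,0.8,0,0,0,1],[0,0,0.8,0,0,0,0],[0,0,0.8,0,0,0,0],[0,0,0.8,0,0,0,0],[0,0,0.8,0,0,0,0],[0,0,0.8,0,0,0,0],[0,0,0.8,0,0,0,0],[0,0,0.8,0,0,0,0],[0,0,0.8,0,0,0,0],[0,0,0.8,0,0,0,0]],
  ],
)

```text
clock: 20.48
tool_pos: [0.4387, -0.3234, 0.0041]
orientation: [-180.0, 0.0, 164.5]
force: [0.5, 0.3, 1.5]
opening: 0.0535
gripper_force: 30.0
```

Run:
```python
from plan import *
c=cur();print(c,get_obs()['opening'],get_obs()['force'])
a=np.radians(-15.4);g=(c[0]-419.3)*np.cos(a)+(c[1]+320.1)*np.sin(a);print('g',g)
print(rel(c,grip(sL,g,c[2]+28.4)))
```

```text
[np.float64(438.7246099508057), np.float64(-323.42217292178333), np.float64(4.07528213822243), np.float64(164.46560704797318)] 0.05352518909393165 [0.50152999 0.33071801 1.52675545]
g 19.60940052534051
(array([  5.65,  45.01,  -2.84,   0.  ,   0.  , -11.33]), 'rows', 11)
```

Call:
play_rows(
  commands=[
    [[0,0,-3,0,0,0,0],[0,0,-7,0,0,0,0],[0,0,-11,0,0,0,0],[0.5,4,-13,0,0,-1,0],[1,8,-13,0,0,-2,0],[1.5,12,-13,0,0,-3,0],[2,16,-13,0,0,-4,0],[2.5,20,-13,0,0,-5,0],[3,24,-13,0,0,-6,0],[3.5,28,-13,0,0,-7,0],[4,32,-13,0,0,-8,0],[4.5,36,-13,0,0,-9,0],[5,40,-13,0,0,-10,0],[5.5,43,-13,0,0,-11,0],[5.65,45,-13,0,0,-11.3,0],[5.65,45,-13,0,0,-11.3,0],[5.65,45,-13,0,0,-11.3,0],[5.65,45,-13,0,0,-11.3,0]],
  ],
)

```text
clock: 21.98
tool_pos: [0.5043, 0.125, 0.1338]
orientation: [-180.0, -0.0, 175.8]
force: [-0.2, -1.5, -0.3]
opening: 0.0535
gripper_force: 30.0
```

Run:
```python
from plan import *
s,u=check('w11',sL,.064,.054,.022,'brown',.006)
print(rel(cur(),grip(sL,19.6,32.4)),get_obs()['opening'])
```

```text
tcp [504.4 124.6 133.9] [-1.7998e+02 -3.0000e-02  1.7574e+02] 22.0333
(array([-0.04,  0.08, 10.15,  0.  ,  0.  , -0.06]), 'rows', 3) 0.05349966333481009
```

View pics/w11.png

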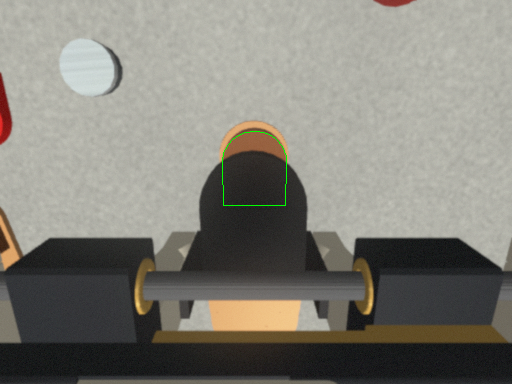

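The large block's outline matches at (254,165), and the lift is held square. Lower, release and retract.

Call:
play_rows(
  commands=[
    [[0,0,4,0,0,0,0],[0,0,7,0,0,0,0],[0,0,9,0,0,0,0],[0,0,9.8,0,0,0,0],[0,0,10,0,0,0,0],[0,0,10.15,0,0,0,0],[0,0,10.15,0,0,0,0],[0,0,10.15,0,0,0,0],[0,0,10.15,0,0,0,0],[0,0,10.15,0,0,0,1],[0,0,10.15,0,0,0,1],[0,0,10.15,0,0,0,1],[0,0,10.15,0,0,0,1],[0,0,10.15,0,0,0,1],[0,0,10.15,0,0,0,1],[0,0,7,0,0,0,1],[0,0,3,0,0,0,1],[0,0,0,0,0,0,1],[0,0,0,0,0,0,1],[0,0,0,0,0,0,1]],
  ],
)

```text
clock: 23.7
tool_pos: [0.5058, 0.126, 0.1361]
orientation: [179.8, 0.2, 175.8]
force: [0.1, 0.1, -0.6]
opening: 0.0873
gripper_force: 0.0
```

Run:
```python
from plan import *
s,u=check('w12',sL,.064,.054,.034,'black',.006); shot('scene','scene1')
a=cv2.imread('pics/w12.png')[100:250,150:350]; b=cv2.imread('pics/scene1.png')[170:270,180:300]
cv2.imwrite('pics/end.png',np.hstack([cv2.resize(a,(400,300)),cv2.resize(b,(360,300),interpolation=cv2.INTER_CUBIC)]))
```

```text
tcp [504.8 125.5 134.6] [1.7993e+02 6.0000e-02 1.7576e+02] 23.75
```

View pics/end.png

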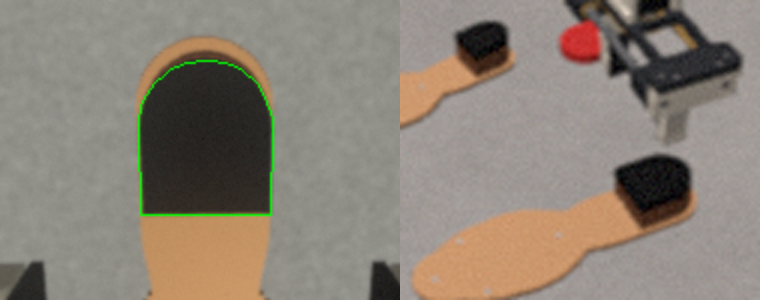

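Both heels are stacked flush and flat, and the gripper is clear. Handing in.

```bash
python3 -c "
from plant import close_job
print(close_job())"
```

```text
the job is handed in; nothing more can be done
None
```

Job handed in at about 24 s: both heels are laid up, each block on its own sole's seat with its top piece on it. The last pictures show them flush and flat with the gripper clear; no verdict was returned.

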